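# Fit the cells that are laid out into the kiln logger's battery board

## Robot

A 6-joint arm with a two-finger parallel gripper is mounted at the origin on a cart in front of the work surface, level with it; the furniture and walls round the work are solid. World frame = base frame: x ahead of the robot, y to its left, z up, the work surface at z = 0. Lengths are in m, angles in rad, forces in N, time in s.
With the tool pointing down it reaches from about 0.35 to 0.725 m from the base axis. Payload 4.3 kg.
Tool frame: the origin (TCP) lies on the centre line of the jaws, within the pads' length; the fingertips stand 11 mm ahead of it and the grasp point (between the pads) lies 8 mm behind it (ctrl.nose_length is the distance from the TCP to the fingertips, in m); z points along the fingers, y is the line along which they close (so a half turn about z gives the same grasp; the last joint's range is limited). The gripper opens to 85 mm and grips with 20 to 120 N. Pads are 22 mm wide; open, the fingers measure 114 mm over their backs; the gripper's body (76 mm by 85 mm) begins 54 mm behind the grasp point. The pads swing forward as they close: fully open they stand 13 mm farther back than shut.
Start: joints at [1.173, 0.377, 0.081, 1.274, 0, 1.46], TCP at [0.163, 0.551, 0.242] pointing down, gripper open.
Joint ranges: [-2.72, 2.72], [-0.84, 1.66], [-1.02, 1.22], [-1.77, 2.12], [-1.37, 1.28], [-3.14, 3.14]. Speed limits (rad/s): [2.57, 2.57, 3.14, 3.14, 3.14, 3.14].

## Interface

Orientations are given as a unit quaternion [w, x, y, z].
In Python, from bench import ctrl, kinematics, capture gives the robot as it stands. The module is installed in compiled form; this text tells all that it offers. Calls block until the motion is done:
- ctrl.reach(position, orientation): joint-space move of the TCP to a pose.
- ctrl.move_linear(position, rot=None, speed=0.15, threshold=None): straight line of the TCP; rot=None keeps the orientation; speed is the mean speed in m/s. With threshold (N) it stops when the force on the tool has changed by that much, and returns True; else False.
- ctrl.move_joints(angles): joint-space move.
- ctrl.command_gripper(opening, grip_force=None): finger opening in m; grip_force is the grip in N (None keeps the last); returns when the fingers have stopped.
- ctrl.pause(seconds).
- kinematics.solve_ik(position, orientation): joint angles nearest the present ones, or None.
- capture(name): name is "scene" or "side" or "wrist"; returns a dict with "color" (400x640x3 uint8, red, green, blue), "fov_y" (degrees; the focal length in pixels is half the picture's height over the tangent of half this angle, whatever the lens; pixels are square), "cx", "cy" (the principal point, pixels), "xyz" and "rotation" of the camera in the world. Camera axes: x right, y down, z forward; pixel columns grow to the right and rows downward; lengths in m; the calibration is good to about 2 mm. A picture is of the moment at which its call begins. There is no depth.
A pose or a line that the arm cannot do raises ctrl.IKError and nothing moves.
- ctrl.hand_in(): hands the job in; it is judged then, once.
Readings, each from a call of its own:
- ctrl.get_t(): time.
- ctrl.get_qpos(): joint angles.
- ctrl.get_joint_vel(): joint speeds.
- ctrl.get_effort(): joint torques, N m.
- ctrl.get_ee_pos(): TCP position.
- ctrl.get_ee_rot(): TCP orientation.
- ctrl.get_force(): force on the tool from outside, world axes, zero at the start.
- ctrl.get_ft_torque(): the same for the moment, N m.
- ctrl.get_width(): finger opening in m.
- ctrl.get_finger_force(): force on a finger pad.
Only numpy, scipy, OpenCV 4.12 (cv2) and the standard library are available. Lean on these libraries where they do the work, as an engineer would, in place of code of your own. Each camera call takes 0.05 s, during which the arm holds its last target. There are 200 camera calls.

## Task

Swing both ejector levers of the kiln logger's dock outward to pry the battery board free of its contacts. With the board raised like this, load every cell lying on the table into a bay of its own, flat end against the bay's spring contact and brass nub towards the bay's clip, pressed down until the clip holds it level; then swing both levers fully inward again so that the board is seated fully home, and leave the pots where they stand.

Things in the scene. Friction and masses are not known exactly. Their poses are not given: they have to be found in the camera images.
- dock: fixed grey dock, a base plate 128 (x) x 326 (y) x 12 mm high with upright aluminium corner guides reaching 48 mm above the table. Origin: centre of its underside, on the table. Its y axis runs from the right lever to the left lever; it stands with its x axis pointing roughly away from the robot (turned up to about 0.2 rad).
- battery_board: loose grey plate 104 (x) x 264 (y) x 8 mm between the dock's guides (2.5 mm play), never lifted out; four bays 64 mm apart along y. Origin: centre of its underside, axes as the dock's; 22 mm above the table when home, about 38 mm with both levers fully out. Sprung contacts beneath (14 N when home) hold it 1 to 2 mm too high unless the levers press it down.
- bay0 (a point): bay 0 of the board (0 is the leftmost, +y; 3 the rightmost): where the centre of a seated cell lies, 30 mm above the board's underside; axes as the board's, cell axes parallel to them. Floor rib 22 mm wide, top 16 mm below this point, 6 mm over the plate. Four low cheeks (tops 6 mm below this point, inner faces at y = +-19 mm) guide the cell's ends; x = -20 to +20 mm is clear for fingers.
- bay1 (a point): bay 1 of the board (0 is the leftmost, +y; 3 the rightmost): where the centre of a seated cell lies, 30 mm above the board's underside; axes as the board's, cell axes parallel to them. Floor rib 22 mm wide, top 16 mm below this point, 6 mm over the plate. Four low cheeks (tops 6 mm below this point, inner faces at y = +-19 mm) guide the cell's ends; x = -20 to +20 mm is clear for fingers.
- bay2 (a point): bay 2 of the board (0 is the leftmost, +y; 3 the rightmost): where the centre of a seated cell lies, 30 mm above the board's underside; axes as the board's, cell axes parallel to them. Floor rib 22 mm wide, top 16 mm below this point, 6 mm over the plate. Four low cheeks (tops 6 mm below this point, inner faces at y = +-19 mm) guide the cell's ends; x = -20 to +20 mm is clear for fingers.
- bay3 (a point): bay 3 of the board (0 is the leftmost, +y; 3 the rightmost): where the centre of a seated cell lies, 30 mm above the board's underside; axes as the board's, cell axes parallel to them. Floor rib 22 mm wide, top 16 mm below this point, 6 mm over the plate. Four low cheeks (tops 6 mm below this point, inner faces at y = +-19 mm) guide the cell's ends; x = -20 to +20 mm is clear for fingers.
- spring0 (a joint): travel (m) of the spring contact of bay 0, a steel plate 24 mm wide with its face at x = +26.5 mm from the bay's point when free; yields 13 mm in +x (2 N at first, 4 N with a cell in at 4 mm, 8.5 N at most). From 18 to 40 mm above the bay's point it is bent back by 0.6 rad as a lead-in, so a level cell lowered 3 mm too far in +x cams it back (bear down up to 15 N; it is slippery).
- spring1 (a joint): travel (m) of the spring contact of bay 1, a steel plate 24 mm wide with its face at x = +26.5 mm from the bay's point when free; yields 13 mm in +x (2 N at first, 4 N with a cell in at 4 mm, 8.5 N at most). From 18 to 40 mm above the bay's point it is bent back by 0.6 rad as a lead-in, so a level cell lowered 3 mm too far in +x cams it back (bear down up to 15 N; it is slippery).
- spring2 (a joint): travel (m) of the spring contact of bay 2, a steel plate 24 mm wide with its face at x = +26.5 mm from the bay's point when free; yields 13 mm in +x (2 N at first, 4 N with a cell in at 4 mm, 8.5 N at most). From 18 to 40 mm above the bay's point it is bent back by 0.6 rad as a lead-in, so a level cell lowered 3 mm too far in +x cams it back (bear down up to 15 N; it is slippery).
- spring3 (a joint): travel (m) of the spring contact of bay 3, a steel plate 24 mm wide with its face at x = +26.5 mm from the bay's point when free; yields 13 mm in +x (2 N at first, 4 N with a cell in at 4 mm, 8.5 N at most). From 18 to 40 mm above the bay's point it is bent back by 0.6 rad as a lead-in, so a level cell lowered 3 mm too far in +x cams it back (bear down up to 15 N; it is slippery).
- bay0_stop (a point): middle of the fixed stop's face in bay 0, 30.5 mm to -x of the bay's point; the stop reaches 9 mm above it. Above the stop is a sprung clip: round slippery steel nose 10 mm thick, 20 mm wide, centre 0.5 mm to -x of and 20.5 mm above this point, yielding 9 mm in -x (2 to 6.5 N); it snaps over the cell's top edge. A released cell is pushed by the spring to the stop, under the nose.
- bay1_stop (a point): middle of the fixed stop's face in bay 1, 30.5 mm to -x of the bay's point; the stop reaches 9 mm above it. Above the stop is a sprung clip: round slippery steel nose 10 mm thick, 20 mm wide, centre 0.5 mm to -x of and 20.5 mm above this point, yielding 9 mm in -x (2 to 6.5 N); it snaps over the cell's top edge. A released cell is pushed by the spring to the stop, under the nose.
- bay2_stop (a point): middle of the fixed stop's face in bay 2, 30.5 mm to -x of the bay's point; the stop reaches 9 mm above it. Above the stop is a sprung clip: round slippery steel nose 10 mm thick, 20 mm wide, centre 0.5 mm to -x of and 20.5 mm above this point, yielding 9 mm in -x (2 to 6.5 N); it snaps over the cell's top edge. A released cell is pushed by the spring to the stop, under the nose.
- bay3_stop (a point): middle of the fixed stop's face in bay 3, 30.5 mm to -x of the bay's point; the stop reaches 9 mm above it. Above the stop is a sprung clip: round slippery steel nose 10 mm thick, 20 mm wide, centre 0.5 mm to -x of and 20.5 mm above this point, yielding 9 mm in -x (2 to 6.5 N); it snaps over the cell's top edge. A released cell is pushed by the spring to the stop, under the nose.
- lever_l (a joint): angle of the left (+y) ejector lever in rad: 0 = swung fully inward, upright, its nose holding the board's end wall down; 0.8 = fully outward, its toe having lifted that end of the board by about 16 mm. Hinge axis: along the dock's x, 146 mm to +y of its origin, 26 mm up. It stays where it is left (stiff hinge: 6 to 11 N at the handle; over some 20 N of push on the board drives it back in).
- lever_r (a joint): the same for the right (-y) lever; it too grows as it swings outward (its top towards -y of the dock); hinge axis 146 mm to -y of the dock origin, 26 mm up.
- lever_l_tip (a point): centre of the top face of the left lever's upright handle: an aluminium tab 30 mm wide (along the dock's x), 9 mm thick (along y), with a black cap 36 x 13 mm, 8 mm high; 78 mm from the hinge axis.
- lever_r_tip (a point): centre of the top face of the right lever's upright handle: an aluminium tab 30 mm wide (along the dock's x), 9 mm thick (along y), with a black cap 36 x 13 mm, 8 mm high; 78 mm from the hinge axis.
- cell0_center (a point): centre of cell 0 (may be absent), a white block-shaped battery cell with rounded edges and a black band near its nub end, 61 mm long in all (x, 58.5 mm block and 2.5 mm nub) x 32 x 32 mm, 130 g, lying on the table with its centre 16 mm up; x axis runs from its nub end to its flat end.
- cell1_center (a point): centre of cell 1 (may be absent), a white block-shaped battery cell with rounded edges and a black band near its nub end, 61 mm long in all (x, 58.5 mm block and 2.5 mm nub) x 32 x 32 mm, 130 g, lying on the table with its centre 16 mm up; x axis runs from its nub end to its flat end.
- cell2_center (a point): centre of cell 2 (may be absent), a white block-shaped battery cell with rounded edges and a black band near its nub end, 61 mm long in all (x, 58.5 mm block and 2.5 mm nub) x 32 x 32 mm, 130 g, lying on the table with its centre 16 mm up; x axis runs from its nub end to its flat end.
- cell3_center (a point): centre of cell 3 (may be absent), a white block-shaped battery cell with rounded edges and a black band near its nub end, 61 mm long in all (x, 58.5 mm block and 2.5 mm nub) x 32 x 32 mm, 130 g, lying on the table with its centre 16 mm up; x axis runs from its nub end to its flat end.
- pinch_pot: small brown clay pot, 72 mm diameter, 47 mm high, origin under its centre; a bystander.
- water_pot: blue pot, 72 mm diameter, 62 mm high, origin under its centre; a bystander.
There are look-alikes about, which are no part of the job. Leave any orange look-alike of the part that bears cell1_center alone.

How it is judged:
On the way, in this order (a step that is already met when the one before it is completed fails the run):
1. both levers swung outward and the board raised off its contacts (value of joint each of lever_l, lever_r above 0.5 rad and z of battery_board in the frame of dock above 0.031 m), for 0.2 s.
2. every cell held in a bay while the board is still raised (((x of cell0_center in the frame of bay0 between -0.004 and 0.004 m and y of cell0_center in the frame of bay0 between -0.006 and 0.006 m and z of cell0_center in the frame of bay0 between -0.004 and 0.003 m and x of bay0_stop in the frame of cell0_center below -0.024 m) or (x of cell0_center in the frame of bay1 between -0.004 and 0.004 m and y of cell0_center in the frame of bay1 between -0.006 and 0.006 m and z of cell0_center in the frame of bay1 between -0.004 and 0.003 m and x of bay1_stop in the frame of cell0_center below -0.024 m) or (x of cell0_center in the frame of bay2 between -0.004 and 0.004 m and y of cell0_center in the frame of bay2 between -0.006 and 0.006 m and z of cell0_center in the frame of bay2 between -0.004 and 0.003 m and x of bay2_stop in the frame of cell0_center below -0.024 m) or (x of cell0_center in the frame of bay3 between -0.004 and 0.004 m and y of cell0_center in the frame of bay3 between -0.006 and 0.006 m and z of cell0_center in the frame of bay3 between -0.004 and 0.003 m and x of bay3_stop in the frame of cell0_center below -0.024 m)) and ((x of cell1_center in the frame of bay0 between -0.004 and 0.004 m and y of cell1_center in the frame of bay0 between -0.006 and 0.006 m and z of cell1_center in the frame of bay0 between -0.004 and 0.003 m and x of bay0_stop in the frame of cell1_center below -0.024 m) or (x of cell1_center in the frame of bay1 between -0.004 and 0.004 m and y of cell1_center in the frame of bay1 between -0.006 and 0.006 m and z of cell1_center in the frame of bay1 between -0.004 and 0.003 m and x of bay1_stop in the frame of cell1_center below -0.024 m) or (x of cell1_center in the frame of bay2 between -0.004 and 0.004 m and y of cell1_center in the frame of bay2 between -0.006 and 0.006 m and z of cell1_center in the frame of bay2 between -0.004 and 0.003 m and x of bay2_stop in the frame of cell1_center below -0.024 m) or (x of cell1_center in the frame of bay3 between -0.004 and 0.004 m and y of cell1_center in the frame of bay3 between -0.006 and 0.006 m and z of cell1_center in the frame of bay3 between -0.004 and 0.003 m and x of bay3_stop in the frame of cell1_center below -0.024 m)) and ((x of cell2_center in the frame of bay0 between -0.004 and 0.004 m and y of cell2_center in the frame of bay0 between -0.006 and 0.006 m and z of cell2_center in the frame of bay0 between -0.004 and 0.003 m and x of bay0_stop in the frame of cell2_center below -0.024 m) or (x of cell2_center in the frame of bay1 between -0.004 and 0.004 m and y of cell2_center in the frame of bay1 between -0.006 and 0.006 m and z of cell2_center in the frame of bay1 between -0.004 and 0.003 m and x of bay1_stop in the frame of cell2_center below -0.024 m) or (x of cell2_center in the frame of bay2 between -0.004 and 0.004 m and y of cell2_center in the frame of bay2 between -0.006 and 0.006 m and z of cell2_center in the frame of bay2 between -0.004 and 0.003 m and x of bay2_stop in the frame of cell2_center below -0.024 m) or (x of cell2_center in the frame of bay3 between -0.004 and 0.004 m and y of cell2_center in the frame of bay3 between -0.006 and 0.006 m and z of cell2_center in the frame of bay3 between -0.004 and 0.003 m and x of bay3_stop in the frame of cell2_center below -0.024 m)) and ((x of cell3_center in the frame of bay0 between -0.004 and 0.004 m and y of cell3_center in the frame of bay0 between -0.006 and 0.006 m and z of cell3_center in the frame of bay0 between -0.004 and 0.003 m and x of bay0_stop in the frame of cell3_center below -0.024 m) or (x of cell3_center in the frame of bay1 between -0.004 and 0.004 m and y of cell3_center in the frame of bay1 between -0.006 and 0.006 m and z of cell3_center in the frame of bay1 between -0.004 and 0.003 m and x of bay1_stop in the frame of cell3_center below -0.024 m) or (x of cell3_center in the frame of bay2 between -0.004 and 0.004 m and y of cell3_center in the frame of bay2 between -0.006 and 0.006 m and z of cell3_center in the frame of bay2 between -0.004 and 0.003 m and x of bay2_stop in the frame of cell3_center below -0.024 m) or (x of cell3_center in the frame of bay3 between -0.004 and 0.004 m and y of cell3_center in the frame of bay3 between -0.006 and 0.006 m and z of cell3_center in the frame of bay3 between -0.004 and 0.003 m and x of bay3_stop in the frame of cell3_center below -0.024 m)) and z of battery_board in the frame of dock above 0.029 m), for 0.2 s.
At the end, for the whole second after the job is handed in: both levers are swung in (under 0.08 rad), the board is level and seated within 1.5 mm of fully home, and every cell that was laid out lies in a bay of its own, nub to the clip side, its centre within 4 mm along the bay, 6 mm across it and 3 mm in height of the seated place; everything at rest (value of joint each of lever_l, lever_r below 0.08 rad and z of battery_board in the frame of dock below 0.0235 m and angle between the z axis of battery_board and the z axis of dock, either way round below 0.02 rad and linear speed of battery_board below 0.01 m/s and ((x of cell0_center in the frame of bay0 between -0.004 and 0.004 m and y of cell0_center in the frame of bay0 between -0.006 and 0.006 m and z of cell0_center in the frame of bay0 between -0.004 and 0.003 m and x of bay0_stop in the frame of cell0_center below -0.024 m) or (x of cell0_center in the frame of bay1 between -0.004 and 0.004 m and y of cell0_center in the frame of bay1 between -0.006 and 0.006 m and z of cell0_center in the frame of bay1 between -0.004 and 0.003 m and x of bay1_stop in the frame of cell0_center below -0.024 m) or (x of cell0_center in the frame of bay2 between -0.004 and 0.004 m and y of cell0_center in the frame of bay2 between -0.006 and 0.006 m and z of cell0_center in the frame of bay2 between -0.004 and 0.003 m and x of bay2_stop in the frame of cell0_center below -0.024 m) or (x of cell0_center in the frame of bay3 between -0.004 and 0.004 m and y of cell0_center in the frame of bay3 between -0.006 and 0.006 m and z of cell0_center in the frame of bay3 between -0.004 and 0.003 m and x of bay3_stop in the frame of cell0_center below -0.024 m)) and ((x of cell1_center in the frame of bay0 between -0.004 and 0.004 m and y of cell1_center in the frame of bay0 between -0.006 and 0.006 m and z of cell1_center in the frame of bay0 between -0.004 and 0.003 m and x of bay0_stop in the frame of cell1_center below -0.024 m) or (x of cell1_center in the frame of bay1 between -0.004 and 0.004 m and y of cell1_center in the frame of bay1 between -0.006 and 0.006 m and z of cell1_center in the frame of bay1 between -0.004 and 0.003 m and x of bay1_stop in the frame of cell1_center below -0.024 m) or (x of cell1_center in the frame of bay2 between -0.004 and 0.004 m and y of cell1_center in the frame of bay2 between -0.006 and 0.006 m and z of cell1_center in the frame of bay2 between -0.004 and 0.003 m and x of bay2_stop in the frame of cell1_center below -0.024 m) or (x of cell1_center in the frame of bay3 between -0.004 and 0.004 m and y of cell1_center in the frame of bay3 between -0.006 and 0.006 m and z of cell1_center in the frame of bay3 between -0.004 and 0.003 m and x of bay3_stop in the frame of cell1_center below -0.024 m)) and ((x of cell2_center in the frame of bay0 between -0.004 and 0.004 m and y of cell2_center in the frame of bay0 between -0.006 and 0.006 m and z of cell2_center in the frame of bay0 between -0.004 and 0.003 m and x of bay0_stop in the frame of cell2_center below -0.024 m) or (x of cell2_center in the frame of bay1 between -0.004 and 0.004 m and y of cell2_center in the frame of bay1 between -0.006 and 0.006 m and z of cell2_center in the frame of bay1 between -0.004 and 0.003 m and x of bay1_stop in the frame of cell2_center below -0.024 m) or (x of cell2_center in the frame of bay2 between -0.004 and 0.004 m and y of cell2_center in the frame of bay2 between -0.006 and 0.006 m and z of cell2_center in the frame of bay2 between -0.004 and 0.003 m and x of bay2_stop in the frame of cell2_center below -0.024 m) or (x of cell2_center in the frame of bay3 between -0.004 and 0.004 m and y of cell2_center in the frame of bay3 between -0.006 and 0.006 m and z of cell2_center in the frame of bay3 between -0.004 and 0.003 m and x of bay3_stop in the frame of cell2_center below -0.024 m)) and ((x of cell3_center in the frame of bay0 between -0.004 and 0.004 m and y of cell3_center in the frame of bay0 between -0.006 and 0.006 m and z of cell3_center in the frame of bay0 between -0.004 and 0.003 m and x of bay0_stop in the frame of cell3_center below -0.024 m) or (x of cell3_center in the frame of bay1 between -0.004 and 0.004 m and y of cell3_center in the frame of bay1 between -0.006 and 0.006 m and z of cell3_center in the frame of bay1 between -0.004 and 0.003 m and x of bay1_stop in the frame of cell3_center below -0.024 m) or (x of cell3_center in the frame of bay2 between -0.004 and 0.004 m and y of cell3_center in the frame of bay2 between -0.006 and 0.006 m and z of cell3_center in the frame of bay2 between -0.004 and 0.003 m and x of bay2_stop in the frame of cell3_center below -0.024 m) or (x of cell3_center in the frame of bay3 between -0.004 and 0.004 m and y of cell3_center in the frame of bay3 between -0.006 and 0.006 m and z of cell3_center in the frame of bay3 between -0.004 and 0.003 m and x of bay3_stop in the frame of cell3_center below -0.024 m))); the robot touches nothing.
It fails at once if the pinch pot is moved by more than 3 cm (distance of pinch_pot from where it was at the start of the episode above 0.03 m).
It fails at once if the water pot is moved by more than 3 cm (distance of water_pot from where it was at the start of the episode above 0.03 m).
Of cell0, cell1, cell2, cell3 only 3 to 4 are there at a start; the rules pass over those that are not, and their reading is None.
At some moment in a run one of cell0, cell1, cell2, cell3 may be knocked a few centimetres aside while the robot is not near it.
It also fails if it takes over 210 s, if anything falls off the work surface, if the arm or the gripper's body presses on something with over 40 N, if the wrist force passes 120 N, or if a joint passes its speed limit or range.

## Working session

There is one attempt and no reset: what is moved stays moved. The work goes in short steps, each a Python script; the robot and the scene stay as the last script left them, time stands still between calls to the robot, and variables do not carry over. Pictures are saved under pics/ and viewed, at most 14 in all, crops included, and the job is handed in when it is done.

```bash
ls; mkdir -p pics; python3 - <<'E'
from bench import ctrl,capture
import cv2,numpy as np,pickle
for n in ("scene","side","wrist"):
    c=capture(n); pickle.dump(c,open(f"pics/{n}0.pkl","wb"))
    cv2.imwrite(f"pics/{n}0.png",c["color"][:,:,::-1])
    print(n,c["fov_y"],c["cx"],c["cy"],c["xyz"],np.round(c["rotation"],3).tolist())
print(ctrl.get_t(),ctrl.get_ee_rot(),ctrl.get_width(),ctrl.nose_length)
E
```

```text
pics
scene 53.459857247782594 316.83088751903205 198.6067664124993 [-0.04107416 -0.96957184  1.17600072] [-0.378, 0.888, -0.246, 0.095]
side 51.51258321417864 315.93371562401404 196.68196807133722 [0.36003258 1.309886   1.10333927] [0.022, -0.061, 0.894, -0.443]
wrist 66.88507512897532 316.44748301104926 200.88066866465016 [0.09482398 0.57093039 0.37383293] [0.113, 0.793, 0.593, 0.084]
0.15 [-1.89729369e-04  1.43393502e-01  9.89665457e-01 -7.42457123e-04] 0.08535259936487659 0.011
```

View pics/scene0.png

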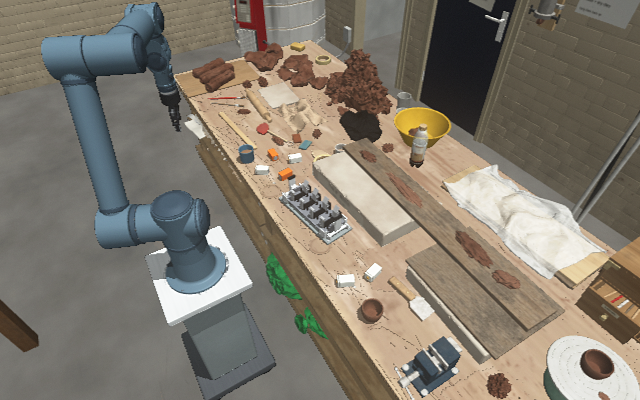

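View pics/side0.png

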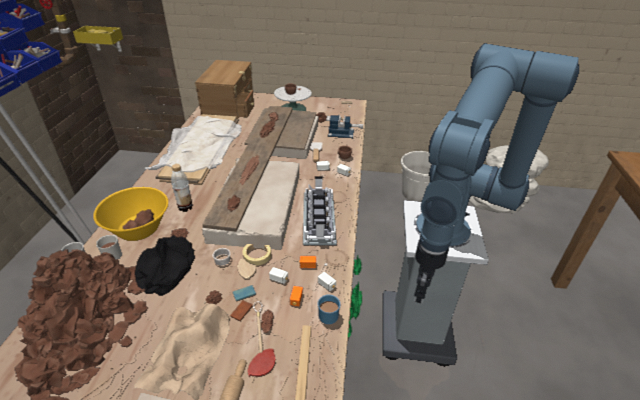

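Four white cells: side view (278,275), (327,281), (322,166), (343,169); orange look-alikes at (308,262), (297,296); blue pot (328,309), brown pot (345,152); dock (320,215). Next: coarse localisation, and a closer look from the wrist camera.

```bash
cat > h.py <<'E'
from bench import ctrl,kinematics,capture
import cv2,numpy as np,pickle
from scipy.spatial.transform import Rotation as R
def rot(q): return R.from_quat([q[1],q[2],q[3],q[0]])
def quat(r): x,y,z,w=r.as_quat(); return [w,x,y,z]
def ray(c,uv):
    f=200/np.tan(np.radians(c["fov_y"])/2)
    return rot(c["rotation"]).apply([(uv[0]-c["cx"])/f,(uv[1]-c["cy"])/f,1])
def onz(c,uv,z):
    d=ray(c,uv); o=np.array(c["xyz"]); return o+d*(z-o[2])/d[2]
def proj(c,p):
    f=200/np.tan(np.radians(c["fov_y"])/2)
    q=rot(c["rotation"]).inv().apply(np.array(p)-c["xyz"]); return q[...,:2]/q[...,2:]*f+[c["cx"],c["cy"]]
def tri(c1,u1,c2,u2):
    a,b=np.array(c1["xyz"]),np.array(c2["xyz"]); d,e=ray(c1,u1),ray(c2,u2)
    s=np.linalg.lstsq(np.c_[d,-e],b-a,rcond=None)[0]
    p,q=a+d*s[0],b+e*s[1]; return (p+q)/2,np.linalg.norm(p-q)
def down(yaw):  # tool z down; tool y (closing line) at world angle yaw+90deg, tool x at angle yaw
    m=np.c_[[np.cos(yaw),np.sin(yaw),0],[np.sin(yaw),-np.cos(yaw),0],[0,0,-1]]
    return quat(R.from_matrix(m))
def snap(n,name):
    c=capture(n); pickle.dump(c,open(f"pics/{name}.pkl","wb")); cv2.imwrite(f"pics/{name}.png",c["color"][:,:,::-1]); return c
def load(name): return pickle.load(open(f"pics/{name}.pkl","rb"))
E
python3 - <<'E'
from h import *
s,d,w=load("scene0"),load("side0"),load("wrist0")
for n,a,b in [("cA",(262,170),(327,281)),("cB",(295,158),(278,275)),("cC",(345,281),(343,169)),("cD",(373,271),(322,166)),("bpot",(246,154),(328,309)),("brpot",(372,310),(345,152)),("dock",(317,208),(320,215))]:
    print(n,tri(s,a,d,b),onz(s,a,.02)[:2],onz(d,b,.02)[:2])
T=rot(ctrl.get_ee_rot())
print("yaw tool x",T.apply([1,0,0]),"cam in tool",T.inv().apply(np.array(w["xyz"])-ctrl.get_ee_pos()),"cam axes in tool",(T.inv()*rot(w["rotation"])).as_matrix().round(3).tolist())
for y in (0,np.pi/2,-np.pi/2,np.pi):
  for p in ([.42,.02,.33],[.42,-.02,.4],[.42,0.25,.33],[.42,-.25,.33]):
    j=kinematics.solve_ik(p,down(y)); print(round(y,2),p,None if j is None else np.round(j,2))
E
```

```text
cA (array([0.42944382, 0.36027845, 0.01619132]), np.float64(0.003121936415672915)) [0.42952932 0.35601915] [0.42767974 0.36413848]
cB (array([0.59933373, 0.35784935, 0.01649994]), np.float64(0.0014645638442867296)) [0.598215   0.35401308] [0.59783113 0.36124322]
cC (array([ 0.42512477, -0.33392957,  0.01789509]), np.float64(0.003152690712530205)) [ 0.42260803 -0.33509375] [ 0.42651103 -0.33168505]
cD (array([ 0.52972311, -0.34930098,  0.01613375]), np.float64(0.0028654112932675986)) [ 0.5293904 -0.3512999] [ 0.5277297  -0.34237671]
bpot (array([0.41069287, 0.48842559, 0.03204946]), np.float64(0.0017383710331517542)) [0.41453861 0.50373393] [0.41212353 0.47892484]
brpot (array([ 0.43021548, -0.4761509 ,  0.02773125]), np.float64(0.004861132329793088)) [ 0.43599798 -0.47287668] [ 0.4283821  -0.48731167]
dock (array([0.50519835, 0.01553903, 0.0214759 ]), np.float64(0.024701513273236345)) [0.51933698 0.0180493 ] [0.49335127 0.0204149 ]
yaw tool x [-9.58876535e-01  2.83823472e-01  1.62610152e-04] cam in tool [ 0.07109135 -0.0003726  -0.13224903] cam axes in tool [[0.001, -0.96, -0.279], [
[... 315 characters left out ...]
0.11  1.41  0.    1.47]
1.57 [0.42, -0.02, 0.4] [-0.2   0.07  0.09  1.59  0.    1.37]
1.57 [0.42, 0.25, 0.33] [0.41 0.19 0.05 1.43 0.   1.98]
1.57 [0.42, -0.25, 0.33] [-0.67  0.19  0.05  1.43  0.    0.9 ]
-1.57 [0.42, 0.02, 0.33] [-0.1   0.05 -0.11  1.41  0.   -1.67]
-1.57 [0.42, -0.02, 0.4] [-0.2   0.07  0.09  1.59  0.   -1.77]
-1.57 [0.42, 0.25, 0.33] [ 0.41  0.19  0.05  1.43  0.   -1.16]
-1.57 [0.42, -0.25, 0.33] [-0.67  0.19  0.05  1.43  0.   -2.24]
3.14 [0.42, 0.02, 0.33] [-0.1   0.05 -0.11  1.41  0.   -0.1 ]
3.14 [0.42, -0.02, 0.4] [-0.2   0.07  0.09  1.59  0.   -0.2 ]
3.14 [0.42, 0.25, 0.33] [0.41 0.19 0.05 1.43 0.   0.41]
3.14 [0.42, -0.25, 0.33] [-0.67  0.19  0.05  1.43  0.   -0.67]
```

```bash
python3 - <<'E'
from h import *
q=down(np.pi)
print(ctrl.get_t())
ctrl.reach([.40,.36,.25],q); snap("wrist","w_l")
ctrl.reach([.41,.02,.27],q); snap("wrist","w_c")
ctrl.reach([.41,-.34,.25],q); snap("wrist","w_r")
print(ctrl.get_t())
a=[cv2.imread(f"pics/w_{k}.png") for k in "lr"]
cv2.imwrite("pics/w_lr.png",np.vstack([cv2.resize(i,(480,300)) for i in a]))
E
```

```text
0.15
4.1
```

View pics/w_c.png

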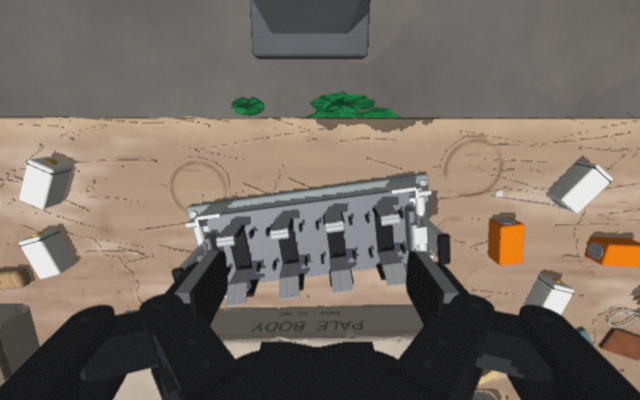

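View pics/w_lr.png

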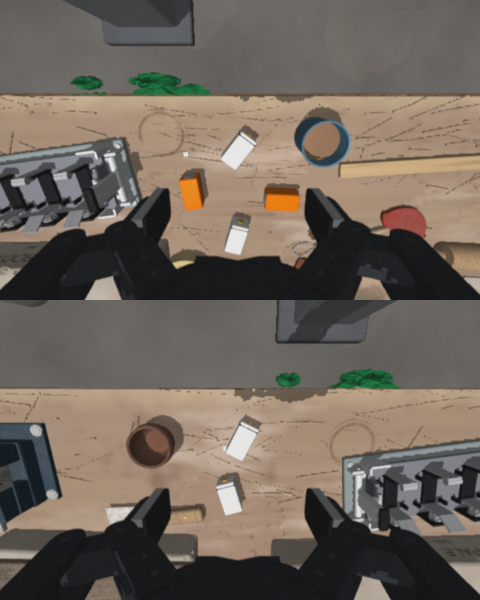

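```bash
python3 - <<'E'
import cv2,numpy as np
c=cv2.imread("pics/w_c.png"); l=cv2.imread("pics/w_l.png"); r=cv2.imread("pics/w_r.png")
A=cv2.resize(c[160:310,165:465],(800,400),interpolation=cv2.INTER_CUBIC)
def z(i,u,v): return cv2.resize(i[v-25:v+25,u-25:u+25],(200,200),interpolation=cv2.INTER_CUBIC)
B=np.hstack([z(l,318,196),z(l,315,312),z(r,322,187),z(r,306,258)])
cv2.imwrite("pics/crop1.png",np.vstack([A,B]))
E
```

```text
(no output)
```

View pics/crop1.png

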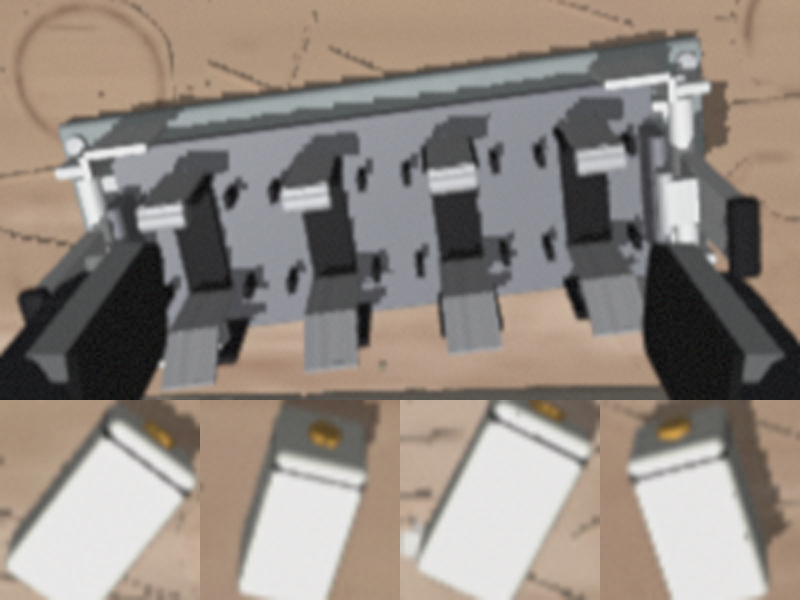

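```bash
cat >> h.py <<'E'
def cells(c,zt=.032):
    im=c["color"]; hsv=cv2.cvtColor(im,cv2.COLOR_RGB2HSV)
    m=((hsv[...,2]>195)&(hsv[...,1]<28)).astype(np.uint8)
    m=cv2.morphologyEx(m,cv2.MORPH_CLOSE,np.ones((5,5),np.uint8))
    out=[]
    for k in cv2.findContours(m,cv2.RETR_EXTERNAL,cv2.CHAIN_APPROX_NONE)[0]:
        if cv2.contourArea(k)<250: continue
        P=np.array([onz(c,p,zt)[:2] for p in k[:,0].astype(float)])
        (cx,cy),(w,h),a=cv2.minAreaRect((P*1000).astype(np.float32))
        if w<h: w,h,a=h,w,a-90
        if not(45<w<72 and 22<h<42): continue
        a=np.radians(a); a=(a+np.pi/2)%np.pi-np.pi/2   # cell x assumed pointing away from robot
        out.append((cx/1000,cy/1000,a,w,h))
    return out
E
python3 - <<'E'
from h import *
for n in "lcr":
    for o in cells(load("w_"+n)): print(n,np.round(o,3))
c=load("w_c")
for u in [(443.6,248),(178,273.6)]: print("cap",onz(c,u,.104))
for u in [(188.3,206.9),(426.4,174.3)]: print("corner",onz(c,u,.012))
for u in [(160,217),(305,197),(452,178),(600,160)]: print("clip",onz(c,(165+u[0]*.375,160+u[1]*.375),.022+.0505+.005))
E
```

```text
l [ 0.599  0.358 -0.267 56.852 30.105]
l [ 0.431  0.362 -0.646 56.826 30.451]
c [ 0.528 -0.353  0.272 57.071 29.977]
c [ 0.431  0.361 -0.632 57.384 30.674]
c [ 0.427 -0.332 -0.463 57.084 30.18 ]
r [ 0.559 -0.543 -1.477 46.585 28.445]
r [ 0.527 -0.353  0.274 56.61  29.875]
r [ 0.425 -0.336 -0.478 56.807 38.505]
cap [0.47850677 0.15752299 0.104     ]
cap [ 0.50975434 -0.13185299  0.104     ]
corner [ 0.46149665 -0.15218813  0.012     ]
corner [0.41626918 0.16472471 0.012     ]
clip [ 0.48287695 -0.08546975  0.0775    ]
clip [ 0.47340061 -0.02196259  0.0775    ]
clip [0.46451993 0.04148599 0.0775    ]
clip [0.45621347 0.10452044 0.0775    ]
```

```bash
cat >> h.py <<'E'
YAW=.140; C=np.array([.501,.0145])
def D(x,y,z):
    c,s=np.cos(YAW),np.sin(YAW); return [C[0]+c*x-s*y, C[1]+s*x+c*y, z]
QD=down(np.pi+YAW)
E
python3 - <<'E'
from h import *
ctrl.command_gripper(0.0)
for s in (-1,1):
    ctrl.reach(D(0,s*.12,.20),QD)
    print(ctrl.move_linear(D(0,s*.12,.079),threshold=15))
    f0=np.array(ctrl.get_force())
    h=ctrl.move_linear(D(0,s*.171,.079),speed=.06,threshold=32)
    print(s,h,ctrl.get_ee_pos(),D(0,s*.171,0),np.array(ctrl.get_force())-f0)
    ctrl.move_linear(D(0,s*.155,.079)); ctrl.move_linear(D(0,s*.155,.20))
ctrl.reach([.40,.02,.27],QD); snap("wrist","w_c1"); print(ctrl.get_t())
c=load("w_c1")["color"][:,:,::-1]
cv2.imwrite("pics/crop2.png",cv2.resize(c[130:330,130:510],(800,421),interpolation=cv2.INTER_CUBIC))
E
```

```text
False
-1 False [ 0.5234647  -0.15245158  0.07823684] [np.float64(0.5248618726041644), np.float64(-0.15482693535236094), 0] [-0.96237646  6.83233877  0.6233537 ]
False
1 False [0.47733054 0.18186561 0.07915165] [np.float64(0.47713812739583555), np.float64(0.18382693535236097), 0] [ 1.72796423 -8.2777265   1.21009199]
14.125
```

View pics/crop2.png

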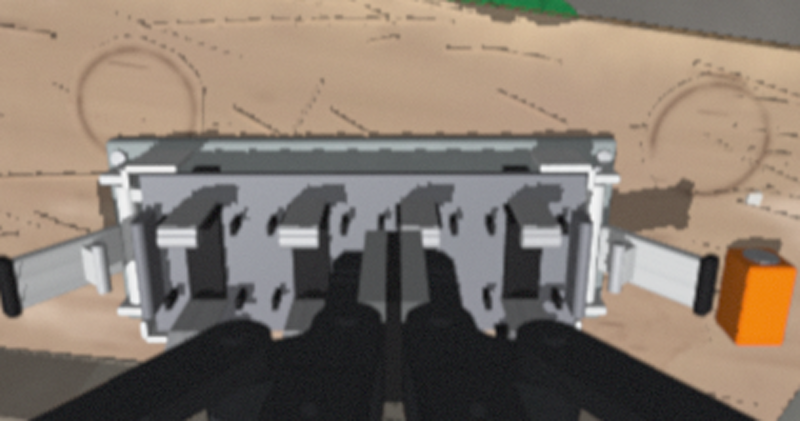

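```bash
cat >> h.py <<'E'
def inD(p):
    c,s=np.cos(YAW),np.sin(YAW); d=np.array(p[:2])-C; return np.round([c*d[0]+s*d[1],-s*d[0]+c*d[1]],4)
E
python3 - <<'E'
from h import *
c=load("w_c1"); P=lambda u:(130+u[0]*.475,130+u[1]*.475)
for n,u,z in [("capR",(10,285),.08),("capL",(708,285),.08),("bd -",(137,176),.046),("bd +",(590,173),.046),("base-",(108,140),.012),("base+",(613,138),.012)]+[("nose",(u,v),.038+.055) for u,v in [(177,237),(299,237),(421,237),(543,237)]]:
    print(n,inD(onz(c,P(u),z)))
q=[ctrl.command_gripper(.085)]
ctrl.reach(D(-.16,0,.22),QD); c=snap("wrist","w_c2")
cv2.imwrite("pics/crop3.png",cv2.resize(c["color"][:,:,::-1][100:330,130:510],(800,484),interpolation=cv2.INTER_CUBIC)); print(c["xyz"],ctrl.get_t())
E
```

```text
capR [ 0.0025 -0.1942]
capL [0.0026 0.1967]
bd - [-0.0504 -0.1303]
bd + [-0.0522  0.136 ]
base- [-0.063  -0.1603]
base+ [-0.0643  0.1596]
nose [-0.0324 -0.0933]
nose [-0.0324 -0.0292]
nose [-0.0324  0.0349]
nose [-0.0324  0.099 ]
[ 0.27123312 -0.01795439  0.35198977] 15.375
```

View pics/crop3.png

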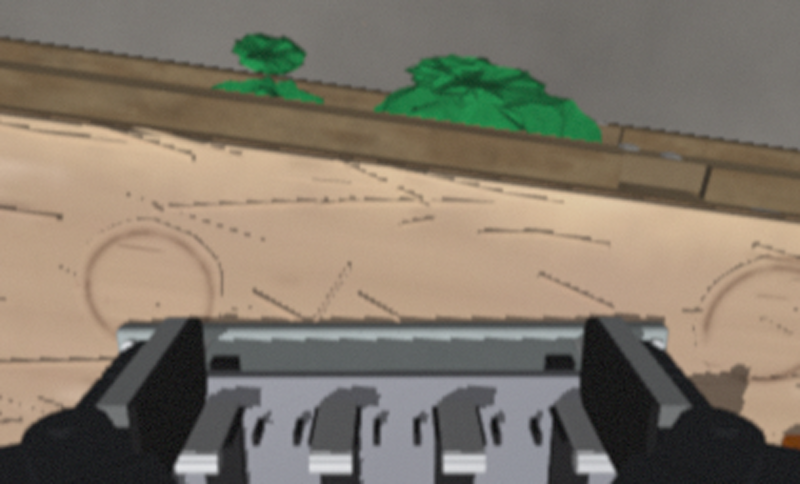

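```bash
python3 - <<'E'
from h import *
ctrl.reach(D(-.075,0,.25),QD); c=snap("wrist","w_c3"); print(c["xyz"],inD(c["xyz"]))
for y in (-.096,-.032,.032,.096): print(proj(c,[D(x,y,z) for x,z in ((-.026,.0885),(.0265,.086),(.0415,.108))]).round(1).tolist())
cv2.imwrite("pics/crop4.png",cv2.resize(c["color"][:,:,::-1][150:350,180:460],(800,571),interpolation=cv2.INTER_CUBIC))
E
```

```text
[ 0.35829387 -0.00581942  0.38308782] [-0.1441 -0.0002]
[[224.6, 230.0], [229.2, 273.6], [224.5, 297.2]]
[[285.9, 230.1], [287.4, 273.7], [285.8, 297.3]]
[[347.3, 230.2], [345.6, 273.9], [347.1, 297.5]]
[[408.6, 230.3], [403.8, 274.0], [408.4, 297.6]]
```

View pics/crop4.png

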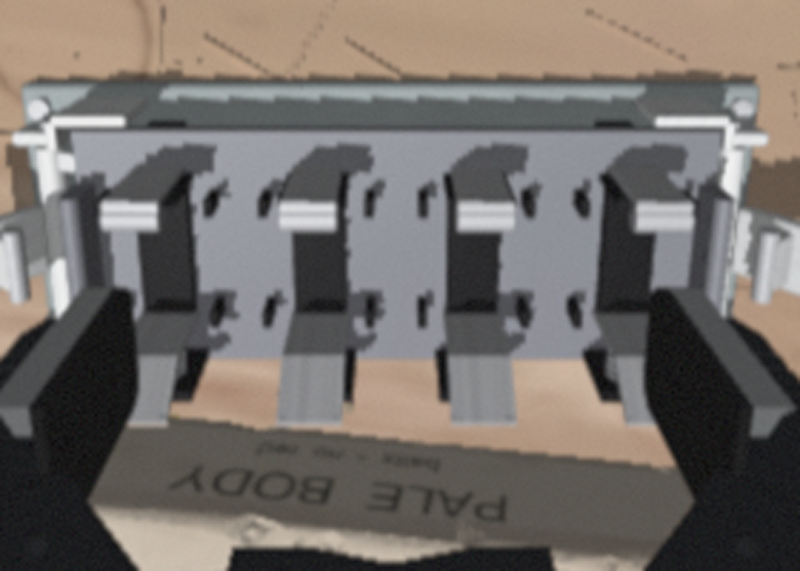

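```bash
cat >> h.py <<'E'
BY={0:.096+.0026,1:.032+.0026,2:-.032+.0026,3:-.096+.0026}
def look(exp,name):
    ctrl.reach([exp[0]-.05,exp[1],.24],down(np.pi)); c=snap("wrist",name)
    L=[o for o in cells(c) if np.hypot(o[0]-exp[0],o[1]-exp[1])<.08 and o[4]<33.5]
    L.sort(key=lambda o:np.hypot(o[0]-exp[0],o[1]-exp[1])); print("seen",[np.round(o,3).tolist() for o in L])
    return L[0]
def pick(exp,name):
    ctrl.command_gripper(.06,80)
    o=look(exp,name); x,y,a=o[:3]; q=down(np.pi+a)
    ctrl.reach([x,y,.09],q)
    print("touch",ctrl.move_linear([x,y,.013],speed=.1,threshold=12),ctrl.get_ee_pos()[2])
    ctrl.command_gripper(.0,80); w=ctrl.get_width(); print("w",w)
    ctrl.move_linear([x,y,.16],speed=.2); return w
def place(b,dx=.00425,zf=.063,dy=0):
    y=BY[b]+dy
    ctrl.reach(D(dx,y,.18),QD); ctrl.move_linear(D(dx,y,.118),speed=.12)
    f0=np.array(ctrl.get_force()); h=ctrl.move_linear(D(dx,y,zf),speed=.03,threshold=18)
    print("place",h,inD(ctrl.get_ee_pos()),ctrl.get_ee_pos()[2],(np.array(ctrl.get_force())-f0).round(1),ctrl.get_ft_torque(),ctrl.get_t())
E
python3 - <<'E'
from h import *
w=pick((.431,.361),"p1")
if .029<w<.035: place(0)
E
```

```text
seen [[0.431, 0.362, -0.647, 57.31, 30.996]]
touch False 0.013810510025972177
w 0.03073031923072797
place True [0.0037 0.0973] 0.06510425256005188 [-1.4 -1.9  5.4] [-0.10389036  0.18391794  0.00658664] 23.9833
```

```bash
python3 - <<'E'
from h import *
ctrl.command_gripper(.046); p=ctrl.get_ee_pos()
print(ctrl.move_linear(D(.00425,BY[0],.17),speed=.12,threshold=15))
ctrl.reach(D(-.075,0.02,.25),QD); c=snap("wrist","w_c4")
print([np.round(o,4).tolist()+inD(o[:2]).tolist() for o in cells(c,.084)],ctrl.get_t())
cv2.imwrite("pics/crop5.png",cv2.resize(c["color"][:,:,::-1][150:350,180:460],(800,571),interpolation=cv2.INTER_CUBIC))
E
```

```text
True
[[0.471, 0.1793, 1.38, 45.9326, 24.7444, -0.0067, 0.1674], [0.4163, -0.2725, -0.1422, 52.8544, 22.7939, -0.1239, -0.2724]] 25.475
```

View pics/crop5.png

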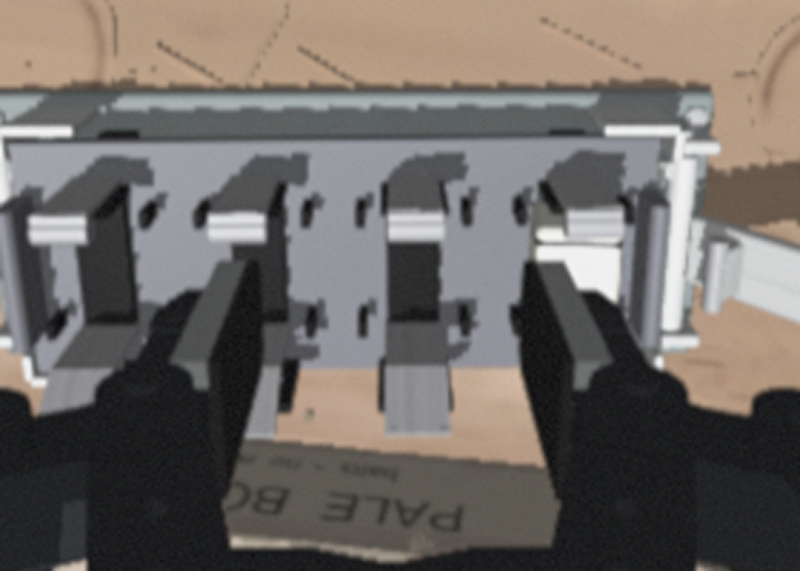

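```bash
cat >> h.py <<'E'
def press(b,th=10):
    ctrl.command_gripper(0.0); y=BY[b]
    for x in (-.012,.015):
        ctrl.reach(D(x,y,.125),QD); h=ctrl.move_linear(D(x,y,.085),speed=.03,threshold=th)
        print("press",b,x,h,round(ctrl.get_ee_pos()[2]-.011,4)); ctrl.move_linear(D(x,y,.125))
    ctrl.move_linear(D(0,y,.17))
def release(b):
    ctrl.command_gripper(.046); ctrl.move_linear(D(.00425,BY[b],.17),speed=.12)
E
python3 - <<'E'
from h import *
press(0)
w=pick((.599,.358),"p2")
if .029<w<.035: place(1)
E
```

```text
press 0 -0.012 True 0.0828
press 0 0.015 True 0.0822
seen [[0.571, 0.331, -0.261, 56.389, 30.08]]
touch False 0.013889482620007642
w 0.030832021624152953
place True [0.0038 0.0346] 0.07356110963234463 [-1.1 -1.3  6.5] [0.0074925  0.21110238 0.01268984] 37.6917
```

```bash
cat >> h.py <<'E'
def more(b,dx=.00425,zf=.062):
    for i in range(3):
        if ctrl.get_ee_pos()[2]<.0665: break
        h=ctrl.move_linear(D(dx,BY[b],zf),speed=.02,threshold=20)
        print("more",h,inD(ctrl.get_ee_pos()),ctrl.get_ee_pos()[2],np.round(ctrl.get_force(),1),ctrl.get_t())
E
python3 - <<'E'
from h import *
more(1)
if ctrl.get_ee_pos()[2]<.0665:
    release(1); press(1)
print(ctrl.get_t())
E
```

```text
more False [0.005  0.0356] 0.06379546278873431 [-6.1  2.7 17.8] 38.3917
press 1 -0.012 True 0.0811
press 1 0.015 True 0.0804
44.0583
```

```bash
python3 - <<'E'
from h import *
w=pick((.527,-.353),"p3")
if .029<w<.035:
    place(3); more(3)
    if ctrl.get_ee_pos()[2]<.0665:
        release(3); press(3)
print(ctrl.get_t())
E
```

```text
seen [[0.527, -0.353, 0.276, 56.648, 30.033]]
touch False 0.01385489704539097
w 0.030811385071461365
place False [ 0.0042 -0.0943] 0.06415935511654411 [-4.  -3.8 12.4] [-0.75169113  0.79434675  0.11665744] 52.7833
press 3 -0.012 True 0.0814
press 3 0.015 True 0.0806
58.4167
```

```bash
python3 - <<'E'
from h import *
w=pick((.426,-.334),"p4")
if .029<w<.035:
    place(2); more(2)
    if ctrl.get_ee_pos()[2]<.0665:
        release(2); press(2)
ctrl.command_gripper(.085)
ctrl.reach(D(-.10,0,.25),QD); c=snap("wrist","w_c5"); print(ctrl.get_t())
s=snap("side","s5"); 
a=cv2.resize(c["color"][:,:,::-1][130:330,150:490],(800,470),interpolation=cv2.INTER_CUBIC)
cv2.imwrite("pics/crop6.png",a)
E
```

```text
seen []Traceback (most recent call last):
  File "<stdin>", line 2, in <module>
  File "h.py", line 52, in pick
    o=look(exp,name); x,y,a=o[:3]; q=down(np.pi+a)
  File "h.py", line 49, in look
    return L[0]
           ~^^^
IndexError: list index out of range
```

```bash
sed -i 's|^    out=\[\]|    m=cv2.morphologyEx(m,cv2.MORPH_OPEN,np.ones((9,9),np.uint8)); out=[]|' h.py
python3 - <<'E'
from h import *
for n in ("p4","w_r","w_c"): print([np.round(o,3).tolist() for o in cells(load(n))])
c=load("p4")["color"][:,:,::-1]; cv2.imwrite("pics/crop7.png",cv2.resize(c[100:300,200:440],(480,400)))
E
```

```text
[[0.554, -0.035, 0.197, 64.29, 34.326], [0.425, -0.334, -0.463, 57.042, 34.876]]
[[0.527, -0.353, 0.274, 56.575, 29.875], [0.426, -0.334, -0.478, 56.765, 34.254]]
[[0.528, -0.353, 0.272, 56.932, 29.916], [0.431, 0.362, -0.632, 57.053, 30.674], [0.427, -0.332, -0.463, 56.984, 30.18]]
```

View pics/crop7.png

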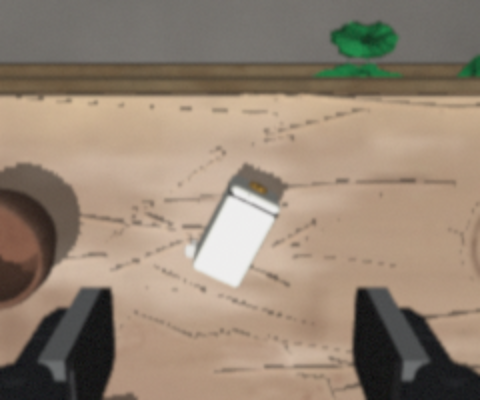

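The crop shows the fourth cell at (237,235), nub towards the robot at (258,187). A small white speck at (192,250) widens its mask, so I loosen the width check; the fingers centre the cell across.

```bash
sed -i 's/o\[4\]<33.5/o[4]<36/' h.py; python3 - <<'E'
from h import *
w=pick((.426,-.332),"p4b")
if .029<w<.035:
    place(2); more(2)
    if ctrl.get_ee_pos()[2]<.0665:
        release(2); press(2)
ctrl.command_gripper(.085)
ctrl.reach(D(-.10,0,.25),QD); c=snap("wrist","w_c5"); print(ctrl.get_t())
a=cv2.resize(c["color"][:,:,::-1][130:330,150:490],(800,470),interpolation=cv2.INTER_CUBIC)
cv2.imwrite("pics/crop6.png",a)
E
```

```text
seen [[0.425, -0.334, -0.476, 56.788, 35.848]]
touch False 0.013763624427065434
w 0.030754429104373187
place True [ 0.0048 -0.0295] 0.06688407101077154 [-0.9 -1.7  8.3] [0.06042422 0.37618246 0.02136232] 67.075
more False [ 0.0047 -0.0303] 0.06221964328707995 [ 0.8 -4.3  2.5] 67.4417
press 2 -0.012 True 0.0766
press 2 0.015 True 0.0764
74.875
```

View pics/crop6.png

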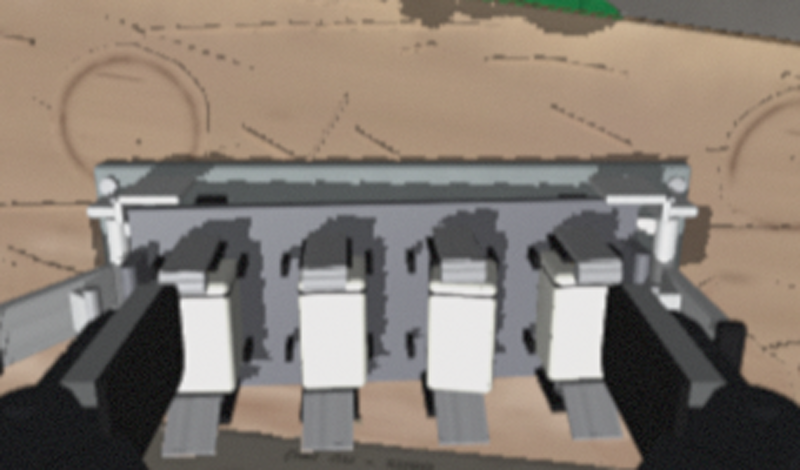

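```bash
python3 - <<'E'
from h import *
c=load("w_c5"); P=lambda u:(150+u[0]*.425,130+u[1]*.425)
# lever_l tip line in dock: (0,146+78 sin t,26+78 cos t)
for t in np.arange(0,.85,.1): print(round(t,1),((proj(c,D(0,.146+.078*np.sin(t),.026+.078*np.cos(t)))-[150,130])/.425).round(0), ((proj(c,D(0,-.146-.078*np.sin(t),.026+.078*np.cos(t)))-[150,130])/.425).round(0))
for u in ((130,208),(634,205)): 
  for z in (.03,.038,.046): print(u,z,inD(onz(c,P(u),z)))
E
```

```text
0.0 [722. 360.] [ 63. 360.]
0.1 [740. 360.] [ 45. 359.]
0.2 [756. 359.] [ 29. 358.]
0.3 [770. 356.] [ 15. 356.]
0.4 [784. 353.] [  1. 352.]
0.5 [795. 349.] [-10. 348.]
0.6 [805. 345.] [-20. 344.]
0.7 [812. 339.] [-28. 339.]
0.8 [818. 334.] [-33. 333.]
(130, 208) 0.03 [-0.0449 -0.1377]
(130, 208) 0.038 [-0.0477 -0.1345]
(130, 208) 0.046 [-0.0506 -0.1314]
(634, 205) 0.03 [-0.0467  0.1265]
(634, 205) 0.038 [-0.0495  0.1236]
(634, 205) 0.046 [-0.0524  0.1208]
```

Left lever has been driven back in (cap at (732,345), about 0.1 rad), so I swing it out again to raise the board properly.

```bash
python3 - <<'E'
from h import *
ctrl.command_gripper(0.0)
ctrl.reach(D(0,.12,.18),QD)
print(ctrl.move_linear(D(0,.12,.099),threshold=12))
print(ctrl.move_linear(D(0,.160,.099),speed=.06,threshold=35),inD(ctrl.get_ee_pos()),np.round(ctrl.get_force(),1))
ctrl.move_linear(D(0,.142,.099)); print(ctrl.move_linear(D(0,.142,.086),threshold=12))
print(ctrl.move_linear(D(0,.171,.084),speed=.06,threshold=35),inD(ctrl.get_ee_pos()),np.round(ctrl.get_force(),1))
ctrl.move_linear(D(0,.155,.084)); ctrl.move_linear(D(0,.155,.18))
ctrl.command_gripper(.085); ctrl.reach(D(-.10,0,.27),QD); c=snap("wrist","w_c6"); print(ctrl.get_t())
a=cv2.resize(c["color"][:,:,::-1][130:330,130:510],(800,421),interpolation=cv2.INTER_CUBIC)
cv2.imwrite("pics/crop8.png",a)
E
```

```text
False
False [-0.      0.1591] [ 1.1 -5.7 -1.8]
False
False [-0.      0.1696] [ 0.8 -5.7 -0.1]
81.7333
```

View pics/crop8.png

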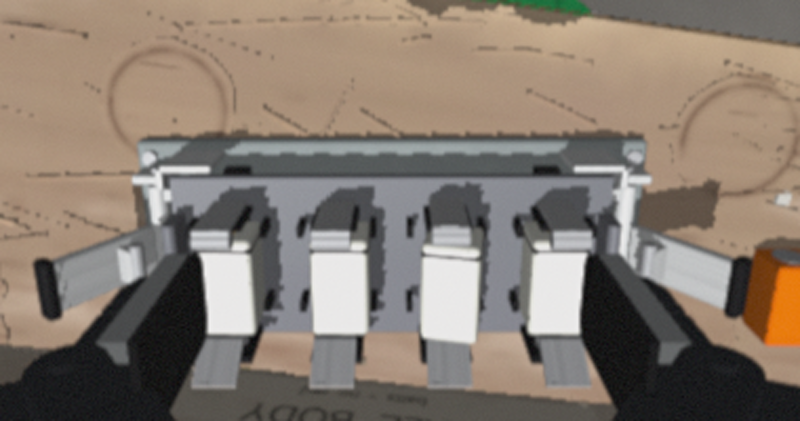

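Board is level and raised again, but bay 1's cell (crop (452,290)) looks different: whole strip visible and slightly further +x. Zooming in.

```bash
python3 - <<'E'
from h import *
ctrl.reach(D(-.075,.034,.19),QD); c=snap("wrist","w_c7")
a=c["color"][:,:,::-1]
cv2.imwrite("pics/crop9.png",cv2.resize(a[150:350,180:460],(800,571),interpolation=cv2.INTER_CUBIC))
for n in (load("w_c6"),c):
  print([np.round(o[3:],1).tolist()+[round(o[2]-YAW,3)]+inD(o[:2]).tolist() for o in cells(n,.084) if abs(inD(o[:2])[0])<.04])
E
```

```text
[[54.6, 27.8, np.float64(0.004), 0.0015, 0.0908], [62.4, 30.8, np.float64(0.0), 0.003, 0.0316], [59.7, 29.3, np.float64(-0.012), -0.0009, -0.03], [59.5, 25.2, np.float64(-0.003), -0.0009, -0.0912]]
[[60.3, 30.3, np.float64(0.003), 0.0002, 0.092], [60.9, 29.1, np.float64(-0.047), -0.0001, -0.0288], [68.8, 29.6, np.float64(0.014), 0.0017, 0.0305]]
```

View pics/crop9.png

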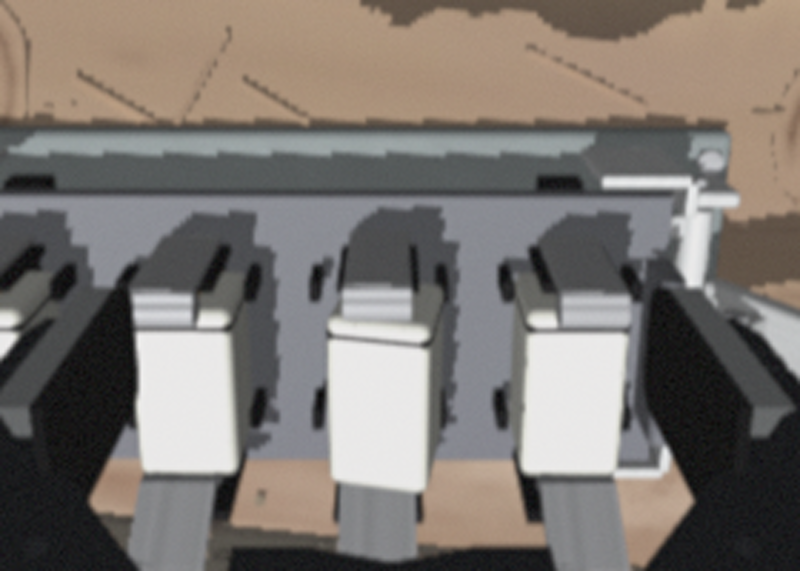

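```bash
python3 - <<'E'
from h import *
ctrl.command_gripper(0.0)
for b,x,th in ((0,-.014,5),(1,.02,5),(1,-.014,5),(1,-.014,17)):
    ctrl.reach(D(x,BY[b],.13),QD); h=ctrl.move_linear(D(x,BY[b],.085),speed=.02,threshold=th)
    print(b,x,th,h,round(ctrl.get_ee_pos()[2]-.011,4),np.round(ctrl.get_force(),1)); ctrl.move_linear(D(x,BY[b],.13))
ctrl.command_gripper(.085)
ctrl.reach(D(-.075,.034,.19),QD); c=snap("wrist","w_c8"); print(ctrl.get_t())
print([np.round(o[3:],1).tolist()+[round(o[2]-YAW,3)]+inD(o[:2]).tolist() for o in cells(c,.084) if abs(inD(o[:2])[0])<.04])
E
```

```text
0 -0.014 5 True 0.0821 [0.8 0.1 3. ]
1 0.02 5 True 0.0899 [-0.5 -1.7  3.7]
1 -0.014 5 True 0.0897 [-1.3 -2.4  4.5]
1 -0.014 17 True 0.089 [-2.2 -2.   8.4]
93.0667
[[53.8, 30.2, np.float64(0.001), 0.0019, 0.092], [59.5, 29.5, np.float64(-0.001), -0.0008, -0.0294], [66.9, 27.7, np.float64(0.008), 0.0009, 0.0275]]
```

Bay 1's cell stands 7.5 mm high but level: it sits on the cheeks. The noses show the board has since slid about 3.5 mm to -y. I regrip it, recentre on the measured bay line (y ≈ 0.031), and reinsert.

```bash
python3 - <<'E'
from h import *
ctrl.command_gripper(.048,80); y=.031
ctrl.reach(D(.002,y,.15),QD); print(ctrl.move_linear(D(.002,y,.0705),speed=.08,threshold=12),ctrl.get_ee_pos()[2])
ctrl.command_gripper(0.0,80); print(ctrl.get_width())
ok=False
for dy in (0,-.0012,.0012,-.0025,.0025):
    ctrl.move_linear(D(.004,y+dy,.080),speed=.08)
    h=ctrl.move_linear(D(.004,y+dy,.0625),speed=.02,threshold=14)
    z=ctrl.get_ee_pos()[2]; print(dy,h,round(z,4),inD(ctrl.get_ee_pos()),np.round(ctrl.get_force(),1),ctrl.get_t())
    if z<.0655: ok=True; break
E
```

```text
False 0.07106478954525847
0.03528466523756329
0 True 0.0716 [0.004  0.0307] [-1.3 -0.1  5.5] 96.2
-0.0012 True 0.0712 [0.004  0.0298] [-0.8  0.4  6.4] 97.0167
0.0012 True 0.0763 [0.0041 0.0321] [-1.1 -1.3  6.7] 97.7083
-0.0025 True 0.0709 [0.0039 0.0285] [-2.  -0.2  5.3] 98.5167
0.0025 True 0.0771 [0.004  0.0335] [-2.6  0.4  5.5] 99.2
```

```bash
python3 - <<'E'
from h import *
p=ctrl.get_ee_pos(); ctrl.move_linear([p[0],p[1],.16],speed=.1); print(ctrl.get_width(),ctrl.get_finger_force())
a=snap("wrist","w_h")["color"][:,:,::-1]
ctrl.reach(D(-.11,-.05,.06),QD); print(ctrl.move_linear(D(-.11,-.05,.016),speed=.05,threshold=8),ctrl.get_ee_pos()[2])
ctrl.command_gripper(.06,80); ctrl.move_linear(D(-.11,-.05,.12))
p=D(-.11,-.05,0); ctrl.reach([.40,p[1],.24],down(np.pi)); c=snap("wrist","w_t")
print(p,[np.round(o,3).tolist() for o in cells(c)],ctrl.get_t())
b=c["color"][:,:,::-1]
cv2.imwrite("pics/crop10.png",np.hstack([cv2.resize(a[150:400,160:480],(400,312)),cv2.resize(b[80:330,160:480],(400,312))]))
E
```

```text
0.0315690308113431 78.84129873476923
True 0.0239038486853743
[np.float64(0.39905339614882174), np.float64(-0.05036054242149787), 0] [[0.533, -0.084, 0.14, 68.728, 33.448], [0.525, -0.013, 0.139, 70.42, 34.167], [0.51, 0.127, 0.119, 64.355, 34.062], [0.414, -0.048, 0.145, 57.091, 30.351]] 103.4333
```

View pics/crop10.png

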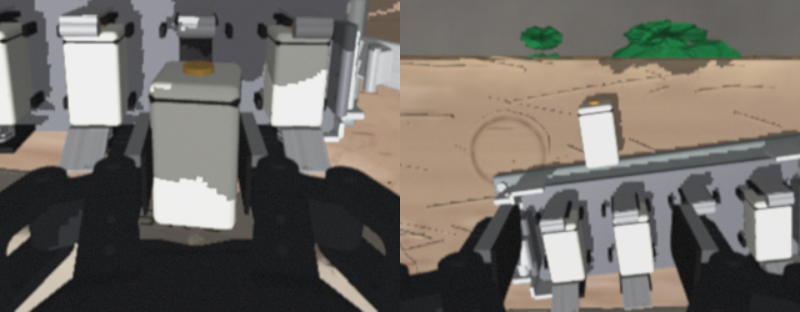

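```bash
cat >> h.py <<'E'
def noses(c,zb=.0365):
    g=cv2.cvtColor(c["color"],cv2.COLOR_RGB2GRAY); out={}
    for b,y in ((0,.096),(1,.032),(2,-.032),(3,-.096)):
        r=[]
        for x in np.arange(-.034,-.025,.001):
            u,v=proj(c,D(x,y,zb+.0545)); v=int(round(v)); lo=int(u)-22
            if not(0<=v<400 and 30<u<610): continue
            row=cv2.blur(g,(1,1))[v,lo:lo+45]>135
            k,n=0,0; 
            for i,t in enumerate(row):
                n=n+1 if t else 0
                if n>k: k,e=n,i
            w=k*abs(onz(c,(lo+1,v),zb+.0545)-onz(c,(lo,v),zb+.0545))[1]
            if .017<w<.024: r.append(inD(onz(c,(lo+e-k/2+.5,v),zb+.0545))[1]-y)
        if r: out[b]=(round(float(np.median(r)),4),len(r))
    return out
E
python3 - <<'E'
from h import *
for n in ("w_c1","w_c3","w_c5","w_c6","w_c7","w_c8","w_h","w_t"): print(n,noses(load(n)))
E
```

```text
w_c1 {0: (0.003, 5), 1: (0.0142, 5), 2: (0.0003, 2), 3: (0.0011, 9)}
w_c3 {0: (0.0028, 8), 1: (0.0034, 2), 2: (-0.0005, 3), 3: (0.0012, 8)}
w_c5 {0: (-0.0038, 3), 1: (-0.0016, 2), 2: (0.0007, 1), 3: (0.0057, 6)}
w_c6 {0: (-0.0008, 7), 1: (-0.001, 6), 2: (-0.0027, 3), 3: (-0.001, 9)}
w_c7 {0: (-0.0001, 8), 1: (-0.0012, 6), 2: (-0.0001, 2), 3: (-0.0015, 9)}
w_c8 {0: (-0.0004, 9), 1: (-0.0012, 4), 2: (-0.0006, 8), 3: (-0.0011, 9)}
w_h {2: (0.0021, 7), 3: (0.002, 9)}
w_t {0: (-0.0063, 3), 1: (0.0128, 6)}
```

```bash
python3 - <<'E'
from h import *
p,q=[.414,-.048],down(np.pi+.145)
ctrl.reach([*p,.09],q); print(ctrl.move_linear([*p,.014],speed=.08,threshold=12),ctrl.get_ee_pos()[2])
ctrl.command_gripper(0,80); print(ctrl.get_width())
t=[.385,-.05]
ctrl.move_linear([*p,.035]); ctrl.move_linear([*t,.035]); print(ctrl.move_linear([*t,.014],speed=.05,threshold=8),ctrl.get_ee_pos()[2])
ctrl.command_gripper(.06,80); ctrl.move_linear([*t,.12])
ctrl.reach(D(-.075,.02,.22),QD); c=snap("wrist","w_n"); print(noses(c))
ctrl.reach([.37,-.05,.24],down(np.pi)); c=snap("wrist","w_t2")
print([np.round(o,3).tolist() for o in cells(c)],ctrl.get_t())
E
```

```text
False 0.01443511168454342
0.03092939896327891
True 0.014663927927473537
{2: (0.0038, 1), 3: (0.0085, 4)}
[[0.538, -0.084, 0.142, 68.553, 33.798], [0.53, -0.012, 0.136, 68.762, 34.589], [0.503, 0.125, 0.136, 47.892, 34.005], [0.386, -0.05, 0.142, 57.224, 30.732]] 108.9917
```

```bash
cat >> h.py <<'E'
def levang(c):
    out={}
    hsv=cv2.cvtColor(c["color"],cv2.COLOR_RGB2HSV)[...,2]
    for s in (1,-1):
        best=[]
        for t in np.arange(0,.9,.05):
            pts=[D(x,s*(.146+r*np.sin(t)+k*np.cos(t)),.026+r*np.cos(t)-k*np.sin(t)) for x in np.arange(-.015,.016,.003) for r in (.072,.076) for k in (-.004,0,.004)]
            uv=proj(c,pts).round().astype(int)
            best.append((np.mean([hsv[v,u]<55 if 0<=v<400 and 0<=u<640 else 0 for u,v in uv]),round(t,2)))
        out[s]=[(float(round(a,2)),float(b)) for a,b in best if a>.5]
    return out
E
python3 - <<'E'
from h import *
for n in ("w_c5","w_c6"): print(n,levang(load(n)))
ctrl.reach(D(-.10,0,.27),QD); c=snap("wrist","w_c9"); print(levang(c),ctrl.get_t())
for zb in (.029,.033,.0365): print(noses(c,zb))
E
```

```text
w_c5 {1: [(0.7, 0.0), (0.88, 0.05), (0.77, 0.1), (0.53, 0.15)], -1: [(0.64, 0.55), (0.8, 0.6), (0.97, 0.65), (0.85, 0.7), (0.68, 0.75)]}
w_c6 {1: [(0.64, 0.55), (0.82, 0.6), (0.97, 0.65), (0.89, 0.7), (0.76, 0.75), (0.56, 0.8)], -1: [(0.65, 0.55), (0.82, 0.6), (0.95, 0.65), (0.82, 0.7), (0.65, 0.75)]}
{1: [(0.61, 0.3), (0.86, 0.35), (0.86, 0.4), (0.71, 0.45)], -1: [(0.77, 0.05), (0.98, 0.1), (0.76, 0.15)]} 109.4167
{0: (-0.0019, 2), 1: (0.0156, 4), 3: (-0.0015, 3)}
{1: (0.0149, 6), 3: (0.0007, 3)}
{1: (0.0149, 7), 3: (0.0018, 5)}
```

Numeric lever check: my bearing down drove the right lever to about 0.1 and the left to 0.38. I swing both out again, then find the bay line anew.

```bash
cat >> h.py <<'E'
def out(s):
    ctrl.reach(D(0,s*.118,.16),QD); a=ctrl.move_linear(D(0,s*.118,.099),threshold=12)
    b=ctrl.move_linear(D(0,s*.160,.099),speed=.08,threshold=35)
    ctrl.move_linear(D(0,s*.142,.099)); d=ctrl.move_linear(D(0,s*.142,.084),threshold=12)
    e=ctrl.move_linear(D(0,s*.176,.081),speed=.08,threshold=35); print("out",s,a,b,d,e,inD(ctrl.get_ee_pos()))
    ctrl.move_linear(D(0,s*.158,.084)); ctrl.move_linear(D(0,s*.158,.16))
E
python3 - <<'E'
from h import *
ctrl.command_gripper(0.0); out(-1); out(1)
ctrl.command_gripper(.06,80); ctrl.reach(D(-.10,0,.27),QD); c=snap("wrist","w_c10"); print(levang(c),ctrl.get_t())
print(noses(c,.0365),noses(c,.038))
ctrl.reach(D(-.08,.034,.21),QD); c=snap("wrist","w_c11"); print(noses(c,.0365),ctrl.get_t())
g=cv2.cvtColor(c["color"],cv2.COLOR_RGB2GRAY)
for x in (-.033,-.031,-.029,-.027):
    u,v=proj(c,D(x,.032,.092)).round().astype(int); print(v,u,g[v,u-22:u+23].tolist())
E
```

```text
out -1 False False False False [-0.0007 -0.1746]
out 1 False False False False [1.000e-04 1.751e-01]
{1: [(0.62, 0.65), (0.8, 0.7), (0.98, 0.75), (0.95, 0.8), (0.85, 0.85)], -1: [(0.59, 0.65), (0.76, 0.7), (0.89, 0.75), (0.95, 0.8), (0.89, 0.85)]} 119.9083
{0: (-0.0002, 7), 1: (0.0149, 2), 3: (-0.0032, 8)} {0: (-0.0004, 6), 1: (0.0147, 2), 3: (-0.0026, 8)}
{3: (-0.0044, 7)} 120.35
251 313 [145, 148, 147, 147, 147, 147, 146, 150, 168, 185, 189, 188, 188, 189, 190, 188, 190, 190, 187, 189, 188, 189, 188, 188, 189, 189, 187, 188, 188, 187, 171, 133, 129, 143, 147, 147, 146, 148, 146, 145, 143, 143, 144, 145, 147]
253 313 [148, 146, 147, 147, 147, 146, 146, 156, 186, 213, 218, 217, 216, 216, 217, 216, 216, 216, 215, 215, 216, 216, 215, 216, 215, 215, 215, 216, 214, 214, 190, 121, 103, 139, 147, 145, 146, 147, 145, 145, 146, 147, 145, 144, 146]
256 313 [147, 147, 145, 147, 146, 146, 144, 149, 167, 184, 184, 185, 183, 184, 185, 184, 183, 185, 185, 184, 184, 183, 183, 184, 184, 184, 183, 183, 185, 180, 160, 115, 135, 146, 147, 146, 147, 146, 146, 146, 146, 147, 145, 146, 145]
258 313 [146, 146, 146, 146, 146, 147, 145, 148, 146, 136, 98, 77, 77, 79, 77, 79, 77, 78, 79, 78, 79, 79, 77, 78, 77, 77, 78, 76, 75, 75, 73, 93, 137, 148, 146, 145, 144, 145, 146, 145, 146, 145, 145, 146, 146]
```

```bash
python3 - <<'E'
from h import *
w=pick((.386,-.05),"p5")
y=.0298; dx=.00425
ctrl.reach(D(dx,y,.18),QD); ctrl.move_linear(D(dx,y,.118),speed=.12)
for dy in (0,.001,-.001):
    f0=np.array(ctrl.get_force())
    for z in (.095,.085,.080,.076,.073,.070,.067,.0645):
        h=ctrl.move_linear(D(dx,y+dy,z),speed=.03,threshold=15); f=np.array(ctrl.get_force())-f0
        print(dy,z,h,round(ctrl.get_ee_pos()[2],4),f.round(1),np.round(ctrl.get_ft_torque(),2))
        if f[2]>15: break
    if ctrl.get_ee_pos()[2]<.0665: break
    ctrl.move_linear(D(dx,y+dy,.085))
print(ctrl.get_t(),ctrl.get_width())
E
```

```text
seen [[0.385, -0.05, 0.139, 57.671, 30.804]]
touch False 0.01371427430306845
w 0.03073108151816357
0 0.095 False 0.0945 [-2.7 -0.4 -0.5] [-0.08  0.58 -0.  ]
0 0.085 False 0.0843 [-2.8  0.2 -2.2] [-0.07  0.37  0.01]
0 0.08 False 0.0793 [-1.5  0.7 -4. ] [-0.02  0.15 -0.09]
0 0.076 False 0.0759 [-2.5 -0.4  0.2] [-0.12  0.39 -0.01]
0 0.073 False 0.073 [-1.6 -0.7 -0.1] [-0.12  0.41 -0.05]
0 0.07 False 0.0697 [-2.  -0.7 -1.2] [-0.13  0.36 -0.  ]
0 0.067 False 0.0666 [-4.5 -1.7  0.6] [-0.19  0.65 -0.03]
0 0.0645 False 0.0659 [-8.  -2.2 14.7] [-0.45  1.56  0.08]
128.3333 0.030633171671244252
```

```bash
python3 - <<'E'
from h import *
ctrl.command_gripper(.046); ctrl.move_linear(D(.00425,.0298,.16),speed=.12)
ctrl.command_gripper(0.0)
for b,x in ((1,-.014),(1,.018),(0,-.014),(0,.018),(2,-.014),(2,.018),(3,-.014),(3,.018)):
    y=BY[b]-.0045
    ctrl.reach(D(x,y,.105),QD) if x<0 else ctrl.move_linear(D(x,y,.105)); h=ctrl.move_linear(D(x,y,.085),speed=.04,threshold=5)
    print(b,x,h,round(ctrl.get_ee_pos()[2]-.011,4)); ctrl.move_linear(D(x,y,.108))
ctrl.move_linear(D(0,-.098,.2)); ctrl.command_gripper(.06); ctrl.reach(D(-.10,0,.27),QD); c=snap("wrist","w_c12"); print(levang(c),ctrl.get_t())
print([np.round(o[3:],1).tolist()+[round(o[2]-YAW,3)]+inD(o[:2]).tolist() for o in cells(c,.084) if abs(inD(o[:2])[0])<.04])
E
```

```text
1 -0.014 True 0.0833
1 0.018 True 0.0826
0 -0.014 True 0.0806
0 0.018 True 0.0797
2 -0.014 True 0.0818
2 0.018 True 0.0812
3 -0.014 True 0.0809
3 0.018 True 0.0796
{1: [(0.82, 0.45), (1.0, 0.5), (0.82, 0.55), (0.64, 0.6)], -1: [(0.52, 0.45), (0.79, 0.5), (0.95, 0.55), (0.82, 0.6), (0.68, 0.65)]} 140.4917
[[59.5, 29.5, np.float64(0.013), -0.0026, 0.0299], [60.7, 29.1, np.float64(-0.011), -0.0032, -0.0297]]
```

```bash
cat >> h.py <<'E'
def inn(s,ye=.161,th=38):
    ctrl.reach(D(0,s*.226,.15),QD); a=ctrl.move_linear(D(0,s*.226,.090),threshold=10)
    b=ctrl.move_linear(D(0,s*.175,.090),speed=.08,threshold=th)
    d=ctrl.move_linear(D(0,s*ye,.090),speed=.03,threshold=th)
    print("in",s,a,b,d,inD(ctrl.get_ee_pos()),np.round(ctrl.get_force(),1))
    ctrl.move_linear(D(0,s*.19,.090)); ctrl.move_linear(D(0,s*.19,.17))
E
python3 - <<'E'
from h import *
ctrl.command_gripper(0.0); inn(1); inn(-1)
ctrl.command_gripper(.06); ctrl.reach(D(-.10,0,.27),QD); c=snap("wrist","w_c13"); print(levang(c),ctrl.get_t())
E
```

```text
in 1 False False False [-0.0003  0.1653] [-4.4 15.8  2.5]
in -1 False True False [ 0.0019 -0.1666] [  1.5 -14.8   3.5]
{1: [(1.0, 0.0), (0.67, 0.05)], -1: [(0.98, 0.0), (0.79, 0.05)]} 151.6917
```

```bash
python3 - <<'E'
from h import *
ctrl.command_gripper(0.0); inn(-1,.157); inn(1,.157)
for b in (0,1,2,3):
  for x in (-.014,.018):
    y=BY[b]-.0045
    ctrl.reach(D(x,y,.10),QD) if x<0 else ctrl.move_linear(D(x,y,.09)); h=ctrl.move_linear(D(x,y,.070),speed=.04,threshold=4)
    print(b,x,h,round(ctrl.get_ee_pos()[2]-.011,4)); ctrl.move_linear(D(x,y,.09 if x<0 else .1))
ctrl.move_linear(D(0,-.098,.2)); ctrl.command_gripper(.06); ctrl.reach(D(-.10,0,.27),QD); c=snap("wrist","w_c14"); print(levang(c),ctrl.get_t())
print([np.round(o[3:],1).tolist()+[round(o[2]-YAW,3)]+inD(o[:2]).tolist() for o in cells(c,.068) if abs(inD(o[:2])[0])<.04],noses(c,.022))
E
```

```text
in -1 False False False [ 1.000e-04 -1.661e-01] [  2.1 -24.1  -9.4]
in 1 False False False [-1.000e-04  1.651e-01] [-4.2 24.9 -1.1]
0 -0.014 True 0.068
0 0.018 True 0.068
1 -0.014 True 0.068
1 0.018 True 0.068
2 -0.014 True 0.068
2 0.018 True 0.068
3 -0.014 True 0.068
3 0.018 True 0.068
{1: [(1.0, 0.0), (0.67, 0.05)], -1: [(0.98, 0.0), (0.76, 0.05)]} 172.35
[[60.4, 30.3, np.float64(0.001), -0.0003, 0.0307], [61.8, 29.8, np.float64(-0.01), -0.0009, -0.0295]] {0: (0.0003, 7), 1: (-0.0002, 4), 3: (-0.0008, 6)}
```

All four cell tops sit at exactly 68 mm at both ends, so they're level with the board fully home, and both levers are at about 0. Handing in.

```bash
python3 - <<'E'
from h import *
print(ctrl.hand_in(),ctrl.get_t())
E
```

```text
the job is handed in; nothing more can be done
the job is handed in; nothing more can be done
```

I handed the job in at about 172 s of the 210 s: all four cells are clipped level in their own bays with nubs to the clips, both levers are swung in and the board is seated home. The pots were never touched, but the hand-in call gave no verdict.

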